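# Knock a stuck potted module out of its mould

## Robot

A 6-joint arm with a two-finger parallel gripper is mounted at the origin on the work surface. World frame = base frame: x ahead of the robot, y to its left, z up, the work surface at z = 0. Lengths are in mm, angles in rad, forces in N, time in s.
With the tool pointing down it reaches from about 375 to 900 mm from the base axis. Payload 3.1 kg.
Tool frame: the origin (TCP) lies at the very end of the fingers, on their centre line; the grasp point (between the pads) lies env.pinch_z behind it (env.pinch_z is the distance from the TCP to the grasp point, in mm); z points along the fingers, y is the line along which they close (so a half turn about z gives the same grasp; the last joint's range is limited). The gripper opens to 87 mm and grips with 3 to 60 N. Pads are 19 mm wide; open, the fingers measure 117 mm over their backs; the gripper's body (75 mm by 190 mm) begins 51 mm behind the grasp point.
Start: joints at [-1.288, 0.527, 1.433, -0, 1.181, -0.178], TCP at [277.933, -559.776, 222.548] pointing down, gripper open.
Joint ranges: [-3.08, 3.08], [-0.75, 2.2], [0.22, 2.44], [-1.43, 4.57], [0, 2.65], [-2.85, 2.85]. Speed limits (rad/s): [2.79, 2.79, 3.14, 3.14, 3.14, 3.14].

## Interface

Orientations are given as a rotation vector (axis times angle).
In Python, from cell import monitor, snapshot, env gives the robot as it stands. The module is installed in compiled form; this text tells all that it offers.
- The arm moves only by the tool jog_arm, never from a script. Its argument "steps" is text: rows parted by semicolons, each of 5 numbers parted by spaces: the shift along the world's x, y, z in m, then the turn about the world's z in rad, then the gripper's target within -1 to 1 (shut at 1, half-way at 0, fully open at -1). A call has exactly 10 rows; each row shifts and turns the commanded pose from where the row before left it; what a row does not reach is not made up. A row lasts 1/8 s, in which the tool goes at most 62.5 mm and 10.7 degrees, less where a joint would pass 70% of its speed; a pose out of reach is approached as far as the arm can. A call with a gripper value outside its range is refused whole. The fingers move at their own pace and stop on an object; the grip force is fixed at half the most. Time passes only in rows, so rows that do not move let the fingers close, or fill a call up. It gives the time, the measured TCP pose, the force, the opening and the grip force at its end, in the units of the state.
- monitor.observe(): the state, without advancing time (a new reading comes with each control period).
- snapshot(name): name is "scene" or "top"; returns a dict with "frame" (400x640x3 uint8, red, green, blue), "fx", "fy", "cx", "cy" (pixels), "k1" (the pictures are not rectified: a ray, as slopes to the right and down, at radius r is drawn at 1 + k1 r^2 times it, then the intrinsics apply), "extrinsics" (4x4, takes a point from world to camera coordinates). Camera axes: x right, y down, z forward; pixel columns grow to the right and rows downward; lengths in mm; the calibration is good to about 2 mm. A picture is of the moment at which its call begins. There is no depth.
- env.job_done(): hands the job in; it is judged then, once.
The state is a dict: "clock": time; "joints": joint angles; "dq": joint speeds; "joint_torque": joint torques, N m; "position": TCP position; "eef_rot": TCP orientation; "contact_force": force on the tool from outside, world axes, zero at the start; "torque": the same for the moment, N m; "opening": opening from 0.0 (shut) to 1.0 (fully open); "grasp_force": force on a finger pad.
Only numpy, scipy, OpenCV 4.12 (cv2) and the standard library are available. Lean on these libraries where they do the work, as an engineer would, in place of code of your own. Each camera call takes 0.05 s, during which the arm holds its last target. There are 200 camera calls.

## Task

The potted module is stuck in its mould. Turn the round index knob clockwise until you feel it drop into its hidden notch and the knockout rod springs up a little, then pull the knockout handle up so that the rod pushes the module up out of its pocket. Take the module out, set it down gently, flat and right way up, inside the wooden tray and let go, leaving the tumbler, the spool and the screwdriver where they are.

Things in the scene. Friction and masses are not known exactly. Their poses are not given: they have to be found in the camera images.
- mould: Aluminium potting mould on a stand, fixed to the table. Origin: on the table under the pocket's centre. Base plate 90 mm in x, y -150 to +120 mm. Mould block 80 x 80 mm about the origin, z 45 to 85 mm. On its -y side a grey latch housing (88 mm in x, y -147 to -60, top z = 90 mm) carries the index knob; on its +y side stands the knockout handle.
- pocket (a point): Centre of the mouth of the round pocket, in the mould's top face (z = 85 mm). The pocket is 48 mm in diameter and 30 mm deep (floor z = 55 mm); the knockout rod comes up through a hole in its floor.
- knob_grip (a point): On the upright axis of the index knob, 100 mm to the mould's -y side of the pocket, at mid height (z = 115 mm); it does not turn. Plain round ribbed black knob, 45 mm in diameter, z 100 to 130 mm. It turns about the vertical. The middle of its invisible notch lies 0.5 to 1.2 rad clockwise (seen from above) from the start. What is felt: see latch_pin.
- latch_pin (a point): Top of the pin, part of the knockout, hidden in the housing under the knob, 40 mm high when locked. A spring presses it up against the disc under the knob: turning drags with 0.1 to 0.2 N m. At the notch the drag falls to almost nothing and pin and knockout spring up about 6 mm. The knob then has 0.3 rad of free play (middle +-0.15) before the pin stops it hard.
- knockout (a joint): Rise of the knockout (rod, arm and handle in one piece) in m: 0 locked (it cannot be lifted), about 0.006 when sprung into the notch, its rod then touching the module from below, 0.028 fully up. Once unlocked, lifting takes about 10 to 15 N, more if pulled fast; it then stays up by itself, and so does the module, held by two spring plungers in the pocket's wall.
- handle (a point): Grip point of the knockout handle, 95 mm to the mould's +y side of the pocket: an upright black grip 18 mm in diameter, from 18 mm below this point to 12 mm above it, with a cap 28 mm in diameter and 8 mm thick on top. The point is 80 mm above the table when locked and moves straight up with the knockout.
- module: Potted electronic module: black disc 46 mm in diameter, 28 mm high, about 75 g, three small flush brass contacts on top. Origin: centre of its underside, z out of its top. It starts on the pocket's floor, top 2 mm below the mould's top face; with the knockout fully up its top stands 20 mm above that face. Spring plungers hold it with 5 to 20 N until pulled clear.
- tray: Shallow open wooden tray, fixed to the table, 120 x 120 mm outside, 18 mm high, walls and floor 6 mm thick. Origin: on the table under its centre.
- tumbler: Glass tumbler, 68 mm wide, 100 mm high, a bystander. Origin: centre of its underside.
- spool: Metal wire spool standing on its flange, 56 mm in diameter, 40 mm high, a bystander. Origin: centre of its underside.
- driver: Screwdriver, 170 mm long, lying on the table, a bystander. Origin: on its underside near mid length.
Mind the look-alikes: they are no part of the job. What is meant by the tray is not grey, turquoise or yellow, and is the smaller of those in its own colour.

How it is judged:
By the outcome, as a careful person would: the job done as asked, in the order asked, and still so for the second after the job is handed in, with the robot touching nothing.
It also fails if it takes over 72 s, if anything falls off the work surface, if the arm or the gripper's body presses on something with over 40 N, if the wrist force passes 120 N, or if a joint passes its speed limit or range.

## Working session

There is one attempt and no reset: what is moved stays moved. The work goes in short steps, Python scripts to look and compute and a tool call to move; the robot and the scene stay as the last step left them, time stands still between calls to the robot, and variables do not carry over. Pictures are saved under pics/ and viewed, at most 11 in all, crops included, and the job is handed in when it is done.

Besides the shell and the picture viewer there is one more tool, called as name(argument=value, ...), one argument or row to a line, values as JSON. jog_arm: Moves the arm, as the interface text tells. Its arguments: {"type":"object","properties":{"steps":{"type":"string"}},"required":["steps"]}

```bash
mkdir -p pics; cat > h.py <<'E'
import cv2, numpy as np
from cell import monitor, snapshot, env
def snap(n,f):
    s=snapshot(n); cv2.imwrite('pics/'+f,s['frame'][:,:,::-1]); np.save('pics/'+f+'.npy',{k:v for k,v in s.items()},allow_pickle=True); return s
def load(f): return np.load('pics/'+f+'.npy',allow_pickle=True).item()
def world(s,u,v,z):
    d=np.array([(u-s['cx'])/s['fx'],(v-s['cy'])/s['fy']]); p=d.copy()
    for _ in range(20): p=d/(1+s['k1']*(p@p))
    E=np.array(s['extrinsics']); R,t=E[:3,:3],E[:3,3]
    c=-R.T@t; r=R.T@np.array([p[0],p[1],1]); return c+r*(z-c[2])/r[2]
def pix(s,P):
    E=np.array(s['extrinsics']); q=E[:3,:3]@np.array(P,float)+E[:3,3]; a=q[:2]/q[2]; a=a*(1+s['k1']*(a@a))
    return a[0]*s['fx']+s['cx'],a[1]*s['fy']+s['cy']
E
python3 - <<'E'
from h import *
for n in('scene','top'):
    s=snap(n,n+'0.png'); print(n,s['fx'],s['k1'],np.linalg.inv(s['extrinsics']).round(2).tolist())
print(monitor.observe(),env.pinch_z)
E
```

```text
scene 368.88063859501034 -0.0849238237917726 [[0.06, 0.7, -0.71, 1279.28], [1.0, -0.04, 0.04, -45.48], [-0.0, -0.72, -0.7, 799.32], [0.0, 0.0, 0.0, 1.0]]
top 453.4800116828803 0.03653463206130424 [[-0.02, -1.0, 0.07, 471.22], [-1.0, 0.02, 0.02, -12.53], [-0.02, -0.07, -1.0, 1482.37], [0.0, 0.0, 0.0, 1.0]]
{'clock': 0.1, 'joints': array([-1.28848915e+00,  5.28386142e-01,  1.43378522e+00, -1.26806508e-06,
        1.18139821e+00, -1.78498776e-01]), 'dq': array([ 0.00083605, -0.00312038, -0.0035792 ,  0.0004019 , -0.000248  ,
       -0.00020341]), 'joint_torque': array([ 2.85967126e-04, -4.40983057e+01, -1.77150679e+01,  6.35511219e-02,
        5.34050690e-02, -5.15417878e-05]), 'position': array([ 277.75712855, -559.14600021,  221.65802474]), 'eef_rot': array([-3.05665213e+00, -7.16994988e-01,  1.62844398e-04]), 'contact_force': array([ 0.38584674, -0.21197179, -0.6447183 ]), 'torque': array([-0.00531186,  0.02415905, -0.04210005]), 'grasp_force': 0.0, 'opening': 1.0007847088793222} 18.700000000000003
```

View pics/top0.png

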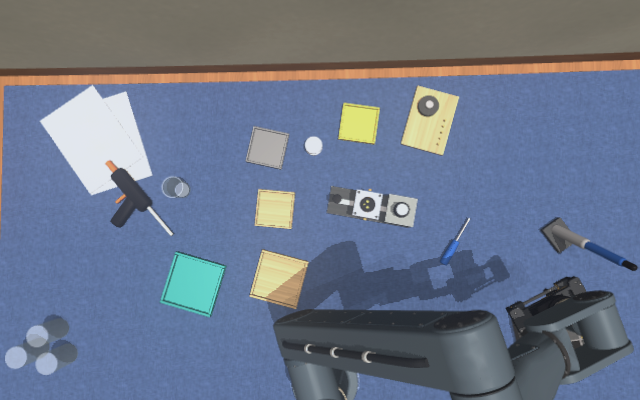

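View pics/scene0.png

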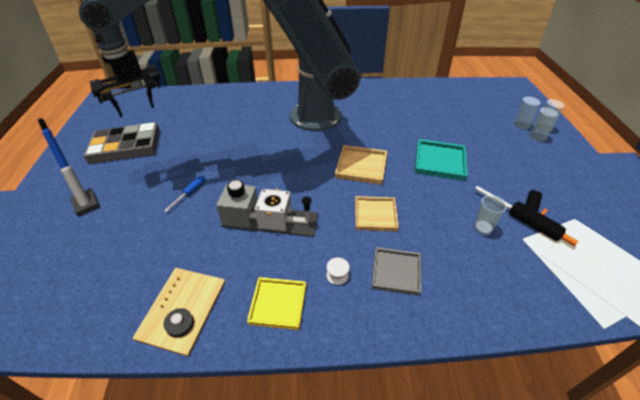

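The top view shows the mould at (368,205), with its index knob at (402,209) and handle at about (335,197). Trays: grey (267,147), yellow (359,123), turquoise (193,284), and two wooden ones, small (275,209) and large (279,279). The small wooden one at (275,209) fits the description. The knob on the wooden board at (428,105) is a look-alike because it isn't on the mould's housing. An enlarged crop should confirm this.

```bash
python3 - <<'E'
import cv2
a=cv2.imread('pics/top0.png')[170:320,240:430]
cv2.imwrite('pics/c1.png',cv2.resize(a,None,fx=4,fy=4,interpolation=cv2.INTER_CUBIC)[:600,:760])
E
```

```text
(no output)
```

View pics/c1.png

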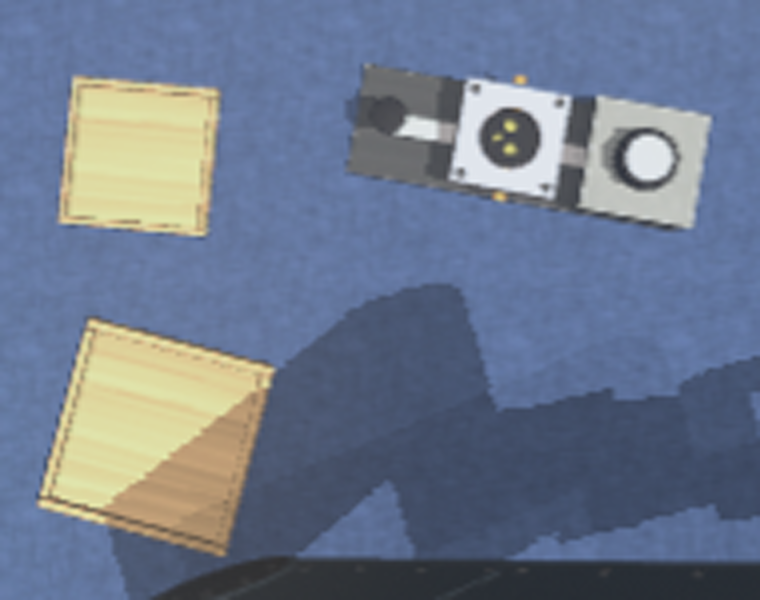

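```bash
python3 - <<'E'
from h import *
s=load('top0.png'); W=lambda u,v,z: world(s,240+u/4,170+v/4,z)
m=np.mean([W(*c,85) for c in [(468,78),(573,96),(555,202),(450,182)]],0)
k=W(647,158,130);h=W(388,115,100)
for n,p in [('mould',m),('knob',k),('handle',h),('tray',W(140,156,18)),('big',W(155,437,18))]: print(n,p.round(1))
d=h-k; print('len',np.hypot(*d[:2]),'yaw of mould +y',np.arctan2(d[1],d[0]), 'handle by mould', m[:2]-k[:2],h[:2]-m[:2])
print('tray yaw edge',[ (W(219,90,18)-W(74,76,18)).round(1)])
# scene overlay for verification
q=load('scene0.png')
for p in (m,k,h): print([round(x,1) for x in pix(q,p)])
im=cv2.imread('pics/scene0.png')[150:250,200:330]; cv2.imwrite('pics/c2.png',cv2.resize(im,None,fx=6,fy=6,interpolation=cv2.INTER_CUBIC))
from scipy.spatial.transform import Rotation as R
print(R.from_rotvec(monitor.observe()['eef_rot']).as_matrix().round(3))
E
```

```text
mould [ 549.3 -145.3   85. ]
knob [ 531.1 -240.9  130. ]
handle [568.9 -50.5 100. ]
tray [545.3 148.6  18. ]
big [319.9 139.1  18. ]
len 194.1811988417529 yaw of mould +y 1.3747535438118732 handle by mould [18.23731938 95.59927458] [19.58712939 94.86239889]
tray yaw edge [array([ -13.7, -117.7,    0. ])]
[np.float64(271.5), np.float64(198.3)]
[np.float64(234.8), np.float64(183.3)]
[np.float64(305.8), np.float64(197.9)]
[[ 0.896  0.445 -0.001]
 [ 0.445 -0.896  0.002]
 [ 0.    -0.002 -1.   ]]
```

View pics/c2.png

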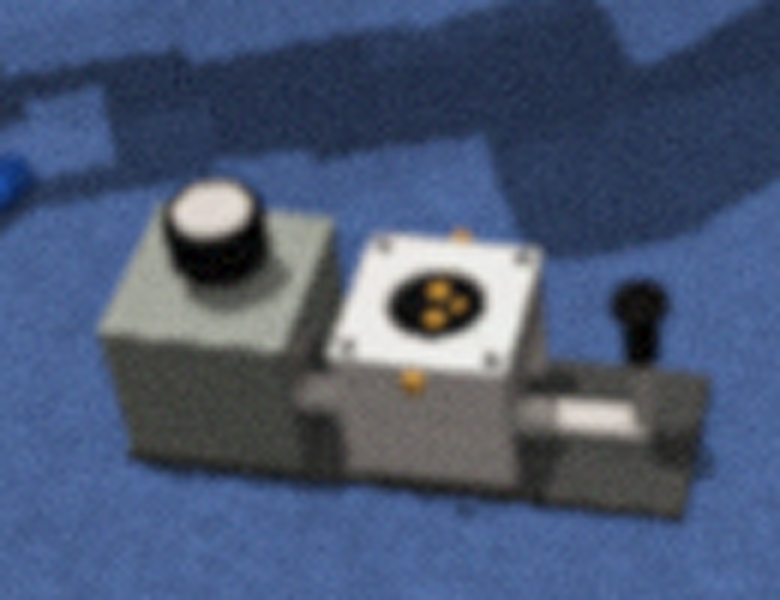

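The top-view positions agree with the scene view to about 2 px, and the crop confirms the small wooden tray. I'll approach the knob.

jog_arm(
  steps="0.0255 0.032 -0.004 0.0914 -1;0.0255 0.032 -0.004 0.0914 -1;0.0255 0.032 -0.004 0.0914 -1;0.0255 0.032 -0.004 0.0914 -1;0.0255 0.032 -0.004 0.0914 -1;0.0255 0.032 -0.004 0.0914 -1;0.0255 0.032 -0.004 0.0914 -1;0.0255 0.032 -0.004 0.0914 -1;0.0255 0.032 -0.004 0.0914 -1;0.0255 0.032 -0.004 0.0914 -1",
)

```text
clock: 1.35
position: [533.4, -238.5, 182.0]
eef_rot: [-2.424, -1.997, 0.0]
contact_force: [0.5, -1.0, -0.1]
opening: 0.997
grasp_force: 0.0
```

jog_arm(
  steps="0 0 -0.014 0 -1;0 0 -0.014 0 -1;0 0 -0.014 0 -1;0 0 -0.014 0 -1;0 0 -0.014 0 -1;0 0 -0.012 0 -1;0 0 0 0 -1;0 0 0 0 0;0 0 0 0 0.3;0 0 0 0 0.3",
)

```text
clock: 2.6
position: [533.3, -239.9, 101.1]
eef_rot: [2.427, 1.993, 0.0]
contact_force: [0.0, 1.1, 0.1]
opening: 0.746
grasp_force: 0.0
```

```bash
python3 - <<'E'
from h import *
s=snap('scene','s1.png'); im=s['frame'][130:230,180:310,::-1]; cv2.imwrite('pics/c3.png',cv2.resize(im,None,fx=6,fy=6,interpolation=cv2.INTER_CUBIC))
print(monitor.observe()['contact_force'],monitor.observe()['position'],monitor.observe()['opening'])
E
```

```text
[-0.31364498  0.12874238 -0.20174288] [ 533.16372052 -239.86109853  100.99242886] 0.6977947467757376
```

View pics/c3.png

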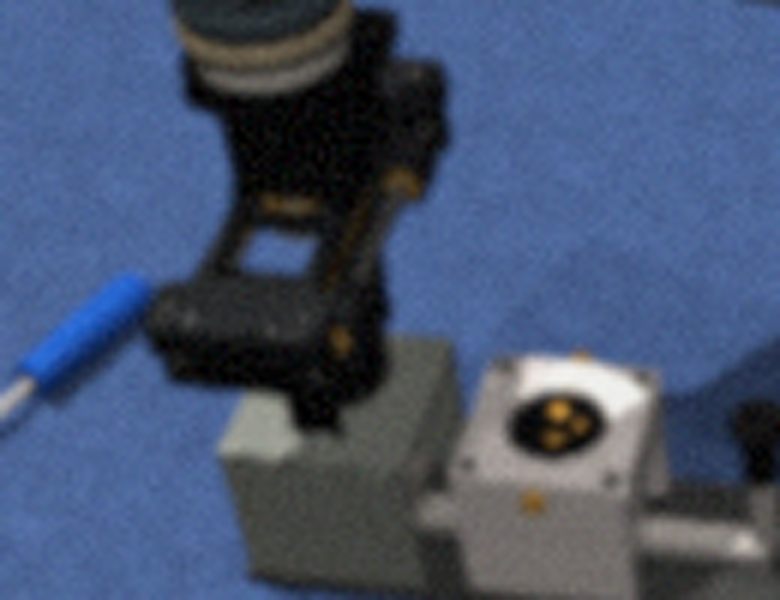

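The picture shows the fingers around the knob over the housing, with the front finger at about (318,405) in the crop. Next I close.

jog_arm(
  steps="0 0 0 0 1;0 0 0 0 1;0 0 0 0 1;0 0 0 0 1;0 0 0 0 1;0 0 0 0 1;0 0 0 -0.05 1;0 0 0 -0.05 1;0 0 0 -0.05 1;0 0 0 -0.05 1",
)

```text
clock: 3.9
position: [535.0, -240.4, 100.8]
eef_rot: [2.613, 1.737, 0.004]
contact_force: [5.5, 0.6, -2.5]
opening: 0.497
grasp_force: 30.0
```

```bash
cat > o.py <<'E'
from cell import monitor
import numpy as np
from scipy.spatial.transform import Rotation as R
o=monitor.observe();m=R.from_rotvec(o['eef_rot']).as_matrix()
print(o['clock'],'yaw',np.arctan2(m[1,0],m[0,0]).round(3),o['position'].round(1),'F',o['contact_force'].round(1),'T',o['torque'].round(3),'op',o['opening'],o['grasp_force'],'j6',o['joints'][5].round(2),'tilt',m[:2,2].round(3))
E
python3 o.py
```

```text
3.9 yaw 1.173 [ 535.  -240.4  100.8] F [ 5.5  0.6 -2.5] T [ 0.137 -0.807  0.163] op 0.49724746022407385 30.01256707124412 j6 -0.22 tilt [ 0.004 -0.002]
```

jog_arm(
  steps="0.001 0 0 -0.02 1;0.001 0 0 -0.02 1;0 0 0 -0.02 1;0 0 0 -0.02 1;0 0 0 -0.02 1;0 0 0 -0.02 1;0 0 0 -0.02 1;0 0 0 -0.02 1;0 0 0 -0.02 1;0 0 0 -0.02 1",
)

```text
clock: 5.15
position: [535.3, -240.3, 100.8]
eef_rot: [2.776, 1.469, 0.0]
contact_force: [2.0, -6.1, 0.4]
opening: 0.496
grasp_force: 30.0
```

```bash
python3 o.py
```

```text
5.15 yaw 0.973 [ 535.3 -240.3  100.8] F [ 2.  -6.1  0.4] T [-0.904 -0.396  0.033] op 0.49550387035780585 29.99894028995186 j6 -0.01 tilt [ 0.001 -0.001]
```

jog_arm(
  steps="0 -0.001 0 -0.01 1;0 0 0 -0.01 1;0 0 0 -0.01 1;0 0 0 -0.01 1;0 0 0 -0.01 1;0 0 0 -0.01 1;0 0 0 -0.01 1;0 0 0 -0.01 1;0 0 0 -0.01 1;0 0 0 -0.01 1",
)

```text
clock: 6.4
position: [535.3, -240.5, 100.7]
eef_rot: [-2.846, -1.33, -0.001]
contact_force: [4.8, 1.0, 4.3]
opening: 0.496
grasp_force: 30.0
```

```bash
python3 o.py; python3 - <<'E'
from h import *
s=snap('scene','s2.png'); a=s['frame'][180:230,285:325,::-1]; b=load('scene0.png')['frame'][180:230,285:325,::-1]
cv2.imwrite('pics/c4.png',cv2.resize(np.hstack([b,a]),None,fx=10,fy=10,interpolation=cv2.INTER_CUBIC))
E
```

```text
6.4 yaw 0.874 [ 535.3 -240.5  100.7] F [4.8 1.  4.3] T [ 0.126 -0.993 -0.007] op 0.49605399898536473 29.99988850671798 j6 0.08 tilt [0.001 0.   ]
```

View pics/c4.png

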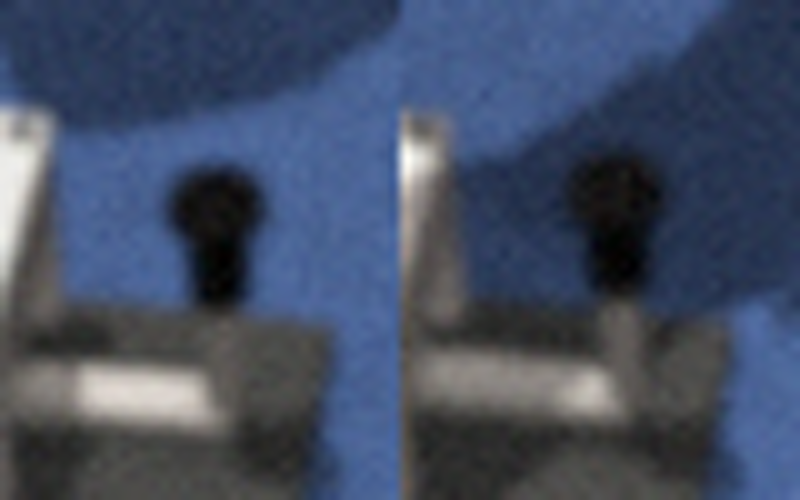

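Before and after views show the cap top moving from about y=165 to y=150 in the crop (~5 mm up). The drag is also near zero, so the pin is in its notch. I'll release and go to the handle.

jog_arm(
  steps="0 0 0 0 -1;0 0 0 0 -1;0 0 0 0 -1;0 0 0 0 -1;0 0 0.02 0 -1;0 0 0.04 0 -1;0 0 0.04 0.1 -1;0.008 0.04 0 0.1 -1;0.008 0.05 0 0.1 -1;0.008 0.05 0 0.1 -1",
)

```text
clock: 7.7
position: [558.7, -99.7, 200.6]
eef_rot: [-2.522, -1.872, 0.001]
contact_force: [-0.3, 0.3, -0.2]
opening: 0.998
grasp_force: 0.0
```

```bash
python3 o.py
```

```text
7.7 yaw 1.277 [558.7 -99.7 200.6] F [-0.3  0.3 -0.2] T [ 0.015 -0.129  0.016] op 0.9975475496103481 0.0 j6 -0.08 tilt [-0.  0.]
```

jog_arm(
  steps="0.0073 0.025 -0.01 0.05 -1;0.007 0.025 -0.01 0.048 -1;0 0 -0.02 0 -1;0 0 -0.02 0 -1;0 0 -0.02 0 -1;0 0 -0.02 0 -1;0 0 -0.016 0 -1;0 0 -0.01 0 -1;0 0 -0.006 0 -1;0 0 0 0 -1",
)

```text
clock: 8.95
position: [573.2, -50.8, 68.4]
eef_rot: [-2.43, -1.991, 0.0]
contact_force: [-0.7, -0.2, 0.5]
opening: 0.998
grasp_force: 0.0
```

jog_arm(
  steps="0 0 0 0 1;0 0 0 0 1;0 0 0 0 1;0 0 0 0 1;0 0 0 0 1;0 0 0 0 1;0 0 0 0 1;0 0 0 0 1;0 0 0 0 1;0 0 0 0 1",
)

```text
clock: 10.2
position: [573.0, -50.7, 68.5]
eef_rot: [-2.43, -1.991, 0.0]
contact_force: [-1.2, 0.2, 1.2]
opening: 0.296
grasp_force: 30.2
```

```bash
python3 o.py
```

```text
10.2 yaw 1.373 [573.  -50.7  68.5] F [-1.2  0.2  1.2] T [ 0.013  0.12  -0.027] op 0.2956791655230887 30.237940549850464 j6 -0.08 tilt [-0.  0.]
```

An opening of 0.296 (about 26 mm) means the pads are on the 28 mm cap, not the grip. I'll reopen, go lower and close again.

jog_arm(
  steps="0 0 0 0 -0.2;0 0 0 0 -0.2;0 0 0 0 -0.2;0 0 -0.003 0 -0.2;0 0 -0.003 0 -0.2;0 0 -0.003 0 -0.2;0 0 0 0 1;0 0 0 0 1;0 0 0 0 1;0 0 0 0 1",
)

```text
clock: 11.45
position: [573.0, -50.7, 59.6]
eef_rot: [-2.43, -1.991, 0.0]
contact_force: [-1.0, 0.2, -0.5]
opening: 0.31
grasp_force: 30.0
```

jog_arm(
  steps="0 0 0 0 1;0 0 0 0 1;0 0 0 0 1;0 0 0 0 1;0 0 0 0 1;0 0 0 0 1;0 0 0 0 1;0 0 0 0 1;0 0 0 0 1;0 0 0 0 1",
)

```text
clock: 12.7
position: [573.1, -50.7, 59.6]
eef_rot: [-2.43, -1.991, 0.0]
contact_force: [-2.2, 0.1, 2.8]
opening: 0.303
grasp_force: 30.0
```

```bash
python3 o.py
```

```text
12.7 yaw 1.373 [573.1 -50.7  59.6] F [-2.2  0.1  2.8] T [0.009 0.296 0.006] op 0.30343808348606527 30.000227093696594 j6 -0.08 tilt [-0.  0.]
```

```bash
python3 - <<'E'
from h import *
s=snap('scene','s3.png'); a=s['frame'][130:230,250:350,::-1]
cv2.imwrite('pics/c5.png',cv2.resize(a,None,fx=6,fy=6,interpolation=cv2.INTER_CUBIC))
E
```

```text
(no output)
```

View pics/c5.png

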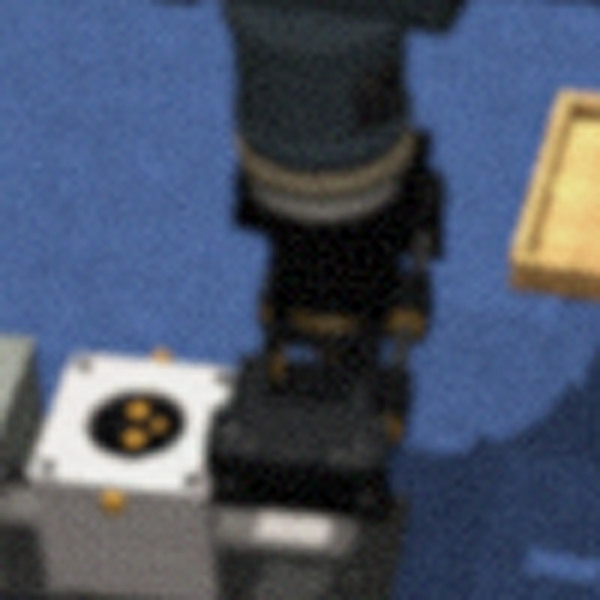

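The gripper hides the handle, so this view doesn't settle what the pads are on. A gentle pull with a force check will show whether the grip holds.

jog_arm(
  steps="0 0 0.0005 0 1;0 0 0.0005 0 1;0 0 0.001 0 1;0 0 0.001 0 1;0 0 0.001 0 1;0 0 0.001 0 1;0 0 0.001 0 1;0 0 0.001 0 1;0 0 0.001 0 1;0 0 0.001 0 1",
)

```text
clock: 14.0
position: [573.0, -50.8, 68.6]
eef_rot: [-2.43, -1.991, 0.001]
contact_force: [-0.7, -2.3, -18.3]
opening: 0.309
grasp_force: 30.0
```

```bash
python3 o.py
```

```text
14.0 yaw 1.373 [573.  -50.8  68.6] F [ -0.7  -2.3 -18.3] T [-0.312 -0.197  0.058] op 0.30904832950017186 29.998198449611664 j6 -0.08 tilt [-0.  0.]
```

jog_arm(
  steps="0 0 0.001 0 1;0 0 0.001 0 1;0 0 0.001 0 1;0 0 0.001 0 1;0 0 0.001 0 1;0 0 0.001 0 1;0 0 0.001 0 1;0 0 0.001 0 1;0 0 0.001 0 1;0 0 0.001 0 1",
)

```text
clock: 15.25
position: [573.0, -50.8, 78.5]
eef_rot: [-2.43, -1.991, 0.001]
contact_force: [-0.6, -3.2, -18.8]
opening: 0.308
grasp_force: 30.0
```

jog_arm(
  steps="0 0 0.001 0 1;0 0 0.001 0 1;0 0 0.0005 0 1;0 0 0.0005 0 1;0 0 0.0005 0 1;0 0 0.0005 0 1;0 0 0 0 1;0 0 0 0 1;0 0 0 0 1;0 0 0 0 1",
)

```text
clock: 16.5
position: [572.9, -50.8, 81.9]
eef_rot: [-2.43, -1.991, 0.001]
contact_force: [-0.0, -2.1, -25.2]
opening: 0.311
grasp_force: 30.0
```

```bash
python3 o.py; python3 - <<'E'
from h import *
s=snap('scene','s4.png'); a=s['frame'][150:230,250:340,::-1];b=load('s3.png')['frame'][150:230,250:340,::-1]
cv2.imwrite('pics/c6.png',cv2.resize(a,None,fx=7,fy=7,interpolation=cv2.INTER_CUBIC))
E
```

```text
16.5 yaw 1.373 [572.9 -50.8  81.9] F [ -0.   -2.1 -25.2] T [-0.436 -0.195  0.056] op 0.31082240967712765 29.99752163887024 j6 -0.08 tilt [-0.001  0.   ]
```

View pics/c6.png

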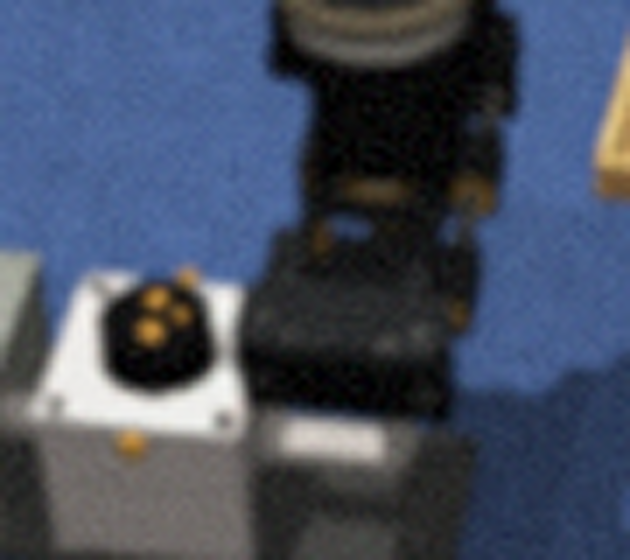

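The module now stands proud of the mould, its top at about (155,318) in the crop, and the force is rising at the upper stop. I'll release and move over the module.

jog_arm(
  steps="0 0 0 0 -1;0 0 0 0 -1;0 0 0 0 -1;0 0 0 0 -1;0 0 0 0 -1;0 0 0.015 0 -1;0 0 0.025 0 -1;0 0 0.03 0 -1;-0.005 -0.025 0 0 -1;-0.007 -0.034 0 0 -1",
)

```text
clock: 17.8
position: [561.8, -109.8, 154.2]
eef_rot: [2.427, 1.992, 0.002]
contact_force: [0.5, 0.9, -0.4]
opening: 0.995
grasp_force: 0.0
```

```bash
python3 o.py; python3 - <<'E'
from h import *
q=load('s4.png')
print(pix(q,(554,-143.5,105)), world(q,272.1,195.4,105))
E
```

```text
17.8 yaw 1.375 [ 561.8 -109.8  154.2] F [ 0.5  0.9 -0.4] T [ 0.001 -0.072  0.014] op 0.9947653547285134 0.0 j6 -0.19 tilt [ 0.002 -0.001]
(np.float64(271.34210065714734), np.float64(194.26813153706397)) [ 558.55161007 -141.2691824   105.        ]
```

jog_arm(
  steps="-0.003 -0.0165 0 0 -1;-0.003 -0.0165 0 0 -1;0 0 -0.015 0 -1;0 0 -0.015 0 -1;0 0 -0.015 0 -1;0 0 -0.01 0 -1;0 0 -0.007 0 -1;0 0 -0.003 0 -1;0 0 0 0 1;0 0 0 0 1",
)

```text
clock: 19.05
position: [555.6, -143.0, 88.0]
eef_rot: [2.429, 1.99, 0.001]
contact_force: [-0.1, -0.5, 0.2]
opening: 0.854
grasp_force: 0.0
```

jog_arm(
  steps="0 0 0 0 1;0 0 0 0 1;0 0 0 0 1;0 0 0 0 1;0 0 0 0 1;0 0 0 0 1;0 0 0 0 1;0 0 0 0 1;0 0 0 0 1;0 0 0 0 1",
)

```text
clock: 20.3
position: [554.5, -142.6, 87.6]
eef_rot: [-2.429, -1.99, 0.002]
contact_force: [-4.4, 0.4, 4.8]
opening: 0.516
grasp_force: 30.0
```

```bash
python3 o.py
```

```text
20.3 yaw 1.373 [ 554.5 -142.6   87.6] F [-4.4  0.4  4.8] T [-0.012  0.842 -0.032] op 0.5164755228546115 29.990869652247056 j6 -0.25 tilt [-0.002  0.   ]
```

jog_arm(
  steps="-0.001 0 0 0 1;0 0 0.002 0 1;0 0 0.003 0 1;0 0 0.003 0 1;0 0 0.004 0 1;0 0 0.005 0 1;0 0 0.008 0 1;0 0 0.01 0 1;0 0 0.01 0 1;0 0 0.01 0 1",
)

```text
clock: 21.55
position: [554.3, -142.8, 143.4]
eef_rot: [2.43, 1.991, 0.0]
contact_force: [0.7, -0.1, -0.5]
opening: 0.517
grasp_force: 30.0
```

```bash
python3 o.py;  python3 - <<'E'
from h import *
s=snap('scene','s5.png'); a=s['frame'][110:230,220:340,::-1]
cv2.imwrite('pics/c7.png',cv2.resize(a,None,fx=5,fy=5,interpolation=cv2.INTER_CUBIC))
E
```

```text
21.55 yaw 1.373 [ 554.3 -142.8  143.4] F [ 0.7 -0.1 -0.5] T [-0.011 -0.062 -0.024] op 0.51723472609822 29.97010122053325 j6 -0.25 tilt [ 0. -0.]
```

View pics/c7.png

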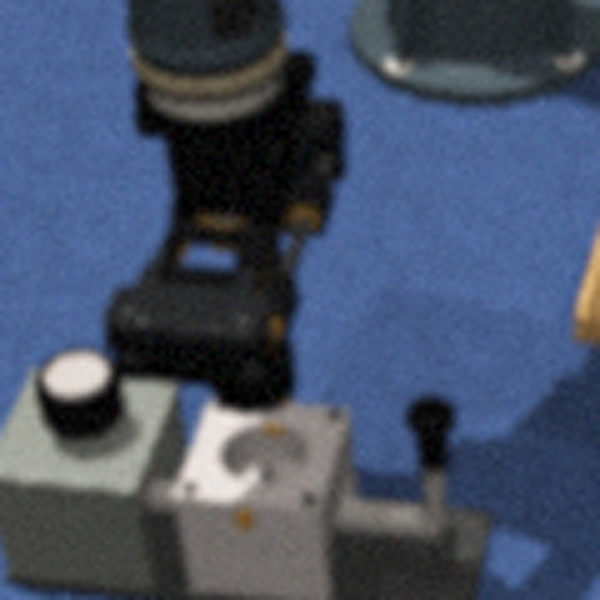

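The crop shows the module held at about (255,375) in the gripper and the pocket empty at (265,455). Now I carry it over to the small wooden tray.

jog_arm(
  steps="0 0 0.02 0 1;0 0 0.02 0 1;-0.001 0.025 0 0.01 1;-0.001 0.04 0 0.01 1;-0.001 0.045 0 0.01 1;-0.001 0.045 0 0.01 1;-0.001 0.045 0 0.01 1;-0.001 0.042 0 0.01 1;0 0.03 0 0.01 1;0 0.02 0 0.01 1",
)

```text
clock: 22.85
position: [548.0, 150.6, 182.7]
eef_rot: [2.347, 2.089, -0.0]
contact_force: [-0.1, -0.0, -1.7]
opening: 0.519
grasp_force: 30.0
```

jog_arm(
  steps="0 0 -0.02 0 1;0 0 -0.025 0 1;0 0 -0.025 0 1;0 0 -0.025 0 1;0 0 -0.02 0 1;0 0 -0.015 0 1;0 0 -0.01 0 1;0 0 -0.01 0 1;0 0 -0.005 0 1;0 0 0 0 1",
)

```text
clock: 24.1
position: [548.2, 149.2, 27.4]
eef_rot: [-2.348, -2.087, 0.0]
contact_force: [0.1, -0.2, -2.0]
opening: 0.518
grasp_force: 30.0
```

```bash
python3 o.py; python3 - <<'E'
from h import *
s=snap('scene','s6.png'); a=s['frame'][130:250,310:430,::-1]
cv2.imwrite('pics/c8.png',cv2.resize(a,None,fx=5,fy=5,interpolation=cv2.INTER_CUBIC))
E
```

```text
24.1 yaw 1.453 [548.2 149.2  27.4] F [ 0.1 -0.2 -2. ] T [-0.011 -0.097 -0.   ] op 0.5177602458060494 29.970248301979154 j6 0.19 tilt [-0. -0.]
```

View pics/c8.png

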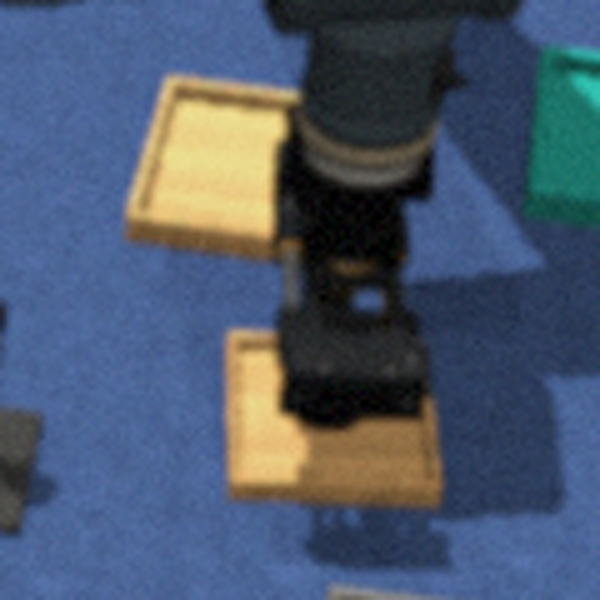

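It's inside the tray, with the module low at about (330,420) in the crop. I'll lower slowly to contact.

jog_arm(
  steps="0 0 -0.002 0 1;0 0 -0.002 0 1;0 0 -0.002 0 1;0 0 -0.001 0 1;0 0 -0.001 0 1;0 0 -0.0005 0 1;0 0 -0.0005 0 1;0 0 0 0 1;0 0 0 0 1;0 0 0 0 1",
)

```text
clock: 25.4
position: [548.3, 149.2, 18.6]
eef_rot: [2.348, 2.087, 0.0]
contact_force: [-0.5, -0.3, -0.1]
opening: 0.519
grasp_force: 30.0
```

jog_arm(
  steps="0 0 -0.0005 0 1;0 0 -0.0005 0 1;0 0 0 0 1;0 0 0 0 1;0 0 0 0 1;0 0 0 0 1;0 0 0 0 1;0 0 0 0 1;0 0 0 0 1;0 0 0 0 1",
)

```text
clock: 26.65
position: [548.2, 149.2, 17.6]
eef_rot: [2.349, 2.087, -0.0]
contact_force: [-0.3, -0.4, -1.7]
opening: 0.518
grasp_force: 30.0
```

```bash
python3 o.py
```

```text
26.65 yaw 1.453 [548.2 149.2  17.6] F [-0.3 -0.4 -1.7] T [ 0.05  -0.049 -0.002] op 0.5178858056830727 29.970310087082908 j6 0.19 tilt [-0. -0.]
```

jog_arm(
  steps="0 0 -0.0003 0 1;0 0 -0.0003 0 1;0 0 -0.0003 0 1;0 0 -0.0003 0 1;0 0 0 0 1;0 0 0 0 1;0 0 0 0 1;0 0 0 0 1;0 0 0 0 1;0 0 0 0 1",
)

```text
clock: 27.9
position: [548.3, 149.2, 17.0]
eef_rot: [2.348, 2.087, 0.0]
contact_force: [-1.1, -0.1, 5.5]
opening: 0.513
grasp_force: 30.0
```

```bash
python3 o.py
```

```text
27.9 yaw 1.453 [548.3 149.2  17. ] F [-1.1 -0.1  5.5] T [-0.101  0.273 -0.01 ] op 0.5130661911438917 29.9758757755626 j6 0.19 tilt [ 0. -0.]
```

Contact at 5.5 N. Now a partial opening, since fully open fingers would hit the tray walls, then straight up.

jog_arm(
  steps="0 0 0 0 -0.1;0 0 0 0 -0.2;0 0 0 0 -0.3;0 0 0 0 -0.3;0 0 0 0 -0.3;0 0 0.005 0 -0.3;0 0 0.015 0 -0.3;0 0 0.03 0 -0.3;0 0 0.04 0 -0.3;0 0 0.04 0 -0.3",
)

```text
clock: 29.15
position: [548.2, 149.2, 148.6]
eef_rot: [2.348, 2.086, 0.001]
contact_force: [0.8, -0.1, 0.3]
opening: 0.652
grasp_force: 0.0
```

jog_arm(
  steps="-0.01 -0.02 0.02 0 -0.3;-0.01 -0.03 0.01 0 -0.3;-0.01 -0.03 0 0 -0.3;-0.01 -0.03 0 0 -0.3;-0.01 -0.03 0 0 -0.3;-0.01 -0.02 0 0 -0.3;0 0 0 0 -0.3;0 0 0 0 -0.3;0 0 0 0 -0.3;0 0 0 0 -0.3",
)

```text
clock: 30.4
position: [488.5, -10.2, 176.4]
eef_rot: [2.347, 2.088, 0.0]
contact_force: [0.6, 0.5, 0.2]
opening: 0.647
grasp_force: 0.0
```

```bash
python3 o.py; python3 - <<'E'
from h import *
s=snap('scene','s7.png'); a=s['frame'][120:270,210:420,::-1]
b=cv2.resize(a,None,fx=3.8,fy=3.8,interpolation=cv2.INTER_CUBIC)
cv2.imwrite('pics/c9.png',b)
E
```

```text
30.4 yaw 1.454 [488.5 -10.2 176.4] F [0.6 0.5 0.2] T [ 0.002 -0.072  0.045] op 0.6471321373784426 0.0 j6 -0.13 tilt [0. 0.]
```

View pics/c9.png

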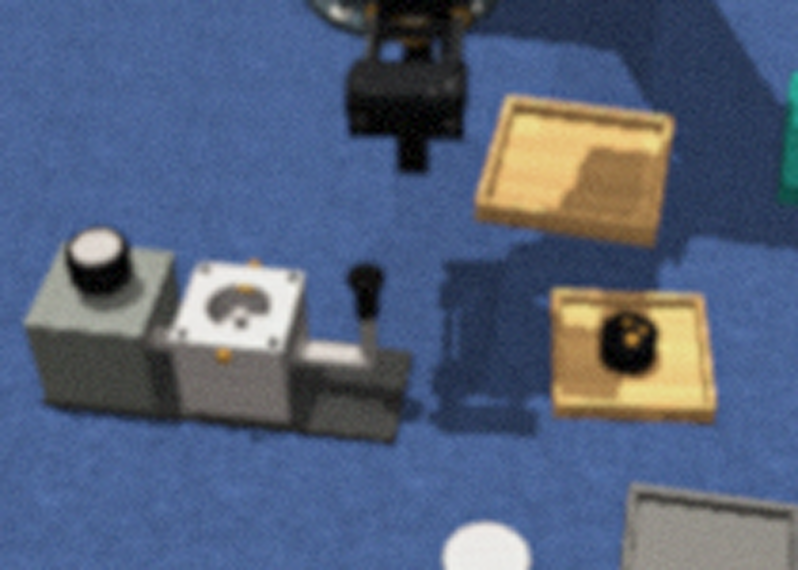

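The module sits flat in the small wooden tray at about (628,342) in the crop, contacts up. The gripper is clear and the handle is still up.

```bash
python3 -c "from cell import env; print(env.job_done())"
```

```text
the job is handed in; nothing more can be done
None
```

The job is handed in, though no verdict came back: the knob dropped into its notch, the handle pushed the module up, and the module now sits flat, contacts up, in the small wooden tray, with about 30 s of the 72 s used.

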